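# Lock the filter into its quick coupler

### The arm

A 7-joint arm with a two-finger parallel gripper is mounted at the origin on a cart in front of the work surface, level with it; the furniture and walls round the work are solid. World frame = base frame: x ahead of the robot, y to its left, z up, the work surface at z = 0. Lengths are in m, angles in rad, forces in N, time in s.
With the tool pointing down it reaches from about 0.4 to 0.9 m from the base axis. Payload 5.5 kg.
Tool frame: the origin (TCP) lies at the very end of the fingers, on their centre line; the grasp point (between the pads) lies 19 mm behind it; z points along the fingers, y is the direction in which the jaws open and shut (so a half turn about z gives the same grasp; the last joint's range is limited). The gripper opens to 92 mm and grips with 3 to 60 N. Pads are 19 mm wide; open, the fingers measure 130 mm over their backs; the gripper's body (75 mm by 190 mm) begins 47 mm behind the grasp point.
Start: joints at [-1.053, 0.501, -0.427, 1.55, 0.221, 1.138, -0.21], TCP at [0.164, 0.629, 0.227] pointing down, gripper open.
Joint ranges: [-2.88, 2.88], [-0.31, 2.03], [-1.54, 1.56], [0.2, 2.42], [-1.41, 4.55], [0.19, 2.02], [-2.57, 2.57]. Speed limits (rad/s): [2.57, 2.57, 3.14, 3.14, 3.14, 3.14, 3.14].

### API

Orientations are given as a rotation vector (axis times angle).
In Python, from rig import robot gives the robot as it stands. The module is installed in compiled form; this text tells all that it offers.
- The arm moves only by the tool drive_tool, never from a script. Its argument "increments" is a list of rows, each an object of numbers: "tx", "ty", "tz": the shift along the tool's x, y, z in mm; "ax", "ay", "az": the turn, a rotation vector about the tool's x, y, z in degrees; "gripper": the finger opening in mm, from 0 to 91.8. A call has 1 to 8 rows; each row shifts and turns the pose as measured when the row begins, along the tool's axes as they then stand; what a row does not reach is not made up. A row lasts 1/10 s, in which the tool goes at most 50 mm and 8.59 degrees, less where a joint would pass 70% of its speed; a pose out of reach is approached as far as the arm can. A call with a gripper value outside its range is refused whole. The fingers move at their own pace and stop on an object; "newtons" is the grip in N (left out, the last holds). Time passes only in rows, so rows that do not move let the fingers close. It gives the time, the measured TCP pose, the force and the opening at its end, in the units of the state.
- robot.read_state(): the state, without advancing time (a new reading comes with each control period).
- robot.snapshot(name): name is "side" or "top" or "wrist"; returns (picture, depth): 420x560x3 uint8, red, green, blue; 420x560 float32, m along the optical axis (not along the pixel's ray), 0 where there is no reading.
- robot.camera_info(name): a dict with "intrinsics" (3x3 intrinsics, pixels), "distortion" ([k1, k2, p1, p2, k3] as OpenCV has them; the pictures are not rectified), "origin" and "attitude" of the camera in the world; the wrist camera has in their place "T_tool_cam" (4x4, takes a point from camera to tool coordinates, whose origin is the TCP and whose axes are the flange's). Camera axes: x right, y down, z forward; pixel columns grow to the right and rows downward; lengths in m; the calibration is good to about 2 mm. A picture is of the moment at which its call begins: read the wrist's pose just before it. camera_info takes no time and is no camera call.
- robot.sign_off(): hands the job in, once; it reports no verdict.
Trained networks look in the newest picture that a camera, given by its name, has taken for a name from the list of things; names that differ only in an ending like _2 or _b are one class to them, and where a whole thing is asked for, a point or a joint stands for the part that bears it (a point fixed in the world has none). Each returns a list of dicts, best first, with "conf" (0 to 1); they miss things now and then, are a little off and sometimes report something else, mostly with a low value. They report only what shows in the picture. A call takes as long as a camera call. They do not tell look-alikes from the thing itself.
- robot.cut_out(name, camera): "region" (420x560 bool, what is visible of it) and "bbox" ([left, top, right, bottom] as shares, 0 to 1, of the picture: columns of its width, rows of its height, round what is visible of it).
- robot.place_of(name, camera): "location" ([column, row] as shares, 0 to 1, of the picture: columns of its width, rows of its height: a listed point, or the origin of a listed thing).
The state is a dict: "time": time; "joints": joint angles; "dq": joint speeds; "joint_efforts": joint torques, N m; "ee_pos": TCP position; "eef_rot": TCP orientation; "force": force on the tool from outside, world axes, zero at the start; "moment": the same for the moment, N m; "gripper_width": opening from 0.0 (shut) to 1.0 (fully open).
Only numpy, scipy, OpenCV 4.12 (cv2) and the standard library are available. Lean on these libraries where they do the work, as an engineer would, in place of code of your own. Each camera call takes 0.05 s, during which the arm holds its last target. There are 200 camera calls.

### The job

On the bench stand two identical metal quick couplers; one holds a white filter cartridge, the other is empty. Lock the filter in: pull that coupler's round spring sleeve straight up, turn it clockwise (seen from above) to its stop, and let it drop fully back down so that it stays locked. Leave the filter seated and do not lift or turn the sleeve of the empty coupler.

Things in the scene. Friction and masses are not known exactly. Their poses are not given: they have to be found in the camera images.
- sleeve_grip (a point): Point on the upright axis of the sleeve round the filter, 10 mm below its top rim, at a good height to grip; moves with the sleeve. The sleeve is an upright round knurled steel ring, 48 mm outer diameter, 31 mm high (45 to 76 mm above the table when down), with one dark index rib 2 mm proud on its side; it may be gripped from any side. Neighbouring coupler at least 120 mm away.
- sleeve_lift (a joint): How far this sleeve is pulled up, m: 0 fully down, 0.012 upper stop. Its spring and weight push it down with about 5 N when down, 8 N at the top. Teeth 7 mm high under it block turning: raise it 8 mm or more (10 is good) before turning. Let go at the locked end, it falls down by itself.
- sleeve_turn (a joint): How far this sleeve is turned, rad, positive clockwise seen from above: 0 unlocked, 1.047 (60 degrees) locked; hard stops at both ends, no spring, slight friction. Starts at 0 to 0.1. Let go above about 0.92 it drops and is locked; let go between 0.15 and 0.9 it stays up on the teeth.
- filter: White plastic filter cartridge, loose in the coupler to be locked. Origin on its axis at its seat, 60 mm above the table. Stem 19 mm thick, above it a disc of 31 mm diameter (88 to 96 mm above the table) and a 10 mm stub up to 102 mm; narrower than the sleeve, so fingers pass down beside it. A tall microscope with a hanging lead stands to the right of and beyond the couplers: keep clear.
- spare_sleeve_mark (a point): Point on the index rib of the empty coupler's sleeve, 26 mm from its axis, 66 mm above the table. Both couplers are alike: a fixed aluminium block 84 mm square, 24 mm high, a 53 mm round foot to 38 mm height, then post and sleeve; this one shows an open hole in its middle. Its sleeve must stay as it is.
There are look-alikes about, which are no part of the job. Several things have the shape of the filter; the one meant has the colours described above.

How it is judged:
On the way:
1. the sleeve of the coupler with the filter is pulled up (value of joint sleeve_lift above 0.006 m), for 0.1 s.
At the end, for the whole second after the job is handed in: The sleeve of the coupler that holds the filter is turned clockwise to within 10 degrees of its locked stop and is down to within 2 mm; the filter is at rest in its seat (its origin within 12 mm of the sleeve's grip point, 6 mm when well seated) and upright within 10 degrees (value of joint sleeve_turn above 0.87 rad and value of joint sleeve_lift below 0.002 m and distance between filter and sleeve_grip below 0.012 m and angle between filter's own z axis and vertical below 0.17 rad and linear speed of filter below 0.02 m/s); the robot touches nothing.
It fails at once if the empty coupler's sleeve is lifted or turned (its mark moved more than 8 mm) (distance of spare_sleeve_mark from where it was at the start of the episode above 0.008 m).
It fails at once if the filter is pulled out of its seat (height (world z) of filter above 0.075 m).
It also fails if it takes over 35 s, if anything falls off the work surface, if the arm or the gripper's body presses on something with over 40 N, if the wrist force passes 120 N, or if a joint passes its speed limit or range.

## Working session

There is one attempt and no reset: what is moved stays moved. The work goes in short steps, Python scripts to look and compute and a tool call to move; the robot and the scene stay as the last step left them, time stands still between calls to the robot, and variables do not carry over. Pictures are saved under pics/ and viewed, about 8 in all and at most 12, crops included, and the job is handed in when it is done.

Besides the shell and the picture viewer there is one more tool, called after "Emit:" by a JSON object that holds its "method" and its "body". drive_tool: Moves the arm, as the interface text tells. Its arguments: {"type":"object","properties":{"increments":{"type":"array"},"newtons":{"type":"number"}},"required":["increments"]}

```bash
mkdir -p pics; cat > h.py <<'E'
import numpy as np, cv2
from scipy.spatial.transform import Rotation as R
from rig import robot
def save(n,p): cv2.imwrite('pics/'+n+'.png',p[:,:,::-1])
def campose(c,st=None):
    i=robot.camera_info(c); K=np.array(i['intrinsics']); D=np.array(i['distortion'])
    if c=='wrist':
        T=np.array(i['T_tool_cam']); Rt=R.from_rotvec(st['eef_rot']).as_matrix()
        return K,D,Rt@T[:3,:3],Rt@T[:3,3]+np.array(st['ee_pos'])
    a=np.array(i['attitude']); A=a if a.shape==(3,3) else R.from_rotvec(a).as_matrix() if a.size==3 else R.from_quat(a).as_matrix()
    return K,D,A,np.array(i['origin'])
def ray(c,u,v,st=None):
    K,D,A,o=campose(c,st); n=cv2.undistortPoints(np.array([[[u,v]]],float),K,D)[0,0]
    return o,A@np.array([n[0],n[1],1.])
def at_z(c,u,v,z,st=None):
    o,d=ray(c,u,v,st); return o+d*(z-o[2])/d[2]
E
python3 - <<'E'
from h import *
print(robot.read_state())
for c in ['side','top']:
    print(c,robot.camera_info(c))
    p,d=robot.snapshot(c); save(c+'0',p)
    for n in ['sleeve_grip','filter','spare_sleeve_mark']:
        for r in robot.place_of(n,c)[:4]:
            u,v=r['location'][0]*560,r['location'][1]*420
            z=d[int(min(v,419)),int(min(u,559))]; o,dd=ray(c,u,v)
            print(c,n,round(r['conf'],2),round(u),round(v),(o+dd*z).round(3),'at z .066',at_z(c,u,v,.066).round(3))
E
```

```text
{'time': 0.0, 'joints': array([-1.05277582,  0.50180851, -0.42677195,  1.55143697,  0.22079861,
        1.13828272, -0.21027396]), 'dq': array([-0.00021007, -0.00127385, -0.00154758, -0.00078887,  0.00136143,
        0.000411  ,  0.00124569]), 'joint_efforts': array([ 3.09624529e-04, -5.66595876e+01, -5.81623524e+00, -2.79121703e+01,
       -6.86588581e-02,  3.10341083e-02,  1.96289070e-04]), 'ee_pos': array([0.16372797, 0.62833357, 0.22570673]), 'eef_rot': array([-3.99057008e-01, -3.11584897e+00,  2.92178673e-03]), 'force': array([ 0.05447013, -0.3079898 ,  0.15367237]), 'moment': array([0.04671274, 0.01212175, 0.02393913]), 'gripper_width': 0.999762754605655}
side {'intrinsics': array([[509.54409505,   0.        , 284.99952164],
       [  0.        , 509.54409505, 215.19575337],
       [  0.        ,   0.        ,   1.        ]]), 'distortion': array([0.04755693, 0.        , 0.        , 0.        , 0.        ]), 'origin': array([0.42434219, 0.67852107, 0.66131972]), 'attitude': array([-0.15591851,  2.83493244, -1.25230737])}
side sleeve_grip 0.78 275 288 [0.488 0.196 0.071] at z .0
[... 333 characters left out ...]
,
       [  0.        , 489.01876539, 206.25937588],
       [  0.        ,   0.        ,   1.        ]]), 'distortion': array([-0.00814352,  0.        ,  0.        ,  0.        ,  0.        ]), 'origin': array([0.42948985, 0.07428034, 0.91189722]), 'attitude': array([-2.16967054,  2.20334577, -0.13726844])}
top sleeve_grip 0.56 194 224 [0.479 0.181 0.097] at z .066 [0.481 0.185 0.066]
top filter 0.71 258 230 [0.47  0.075 0.057] at z .066 [0.469 0.075 0.066]
top filter 0.64 193 222 [0.483 0.181 0.103] at z .066 [0.485 0.186 0.066]
top filter 0.49 196 222 [0.483 0.178 0.098] at z .066 [0.485 0.182 0.066]
top spare_sleeve_mark 0.63 338 196 [ 0.527 -0.066  0.069] at z .066 [ 0.527 -0.066  0.066]
```

View pics/side0.png

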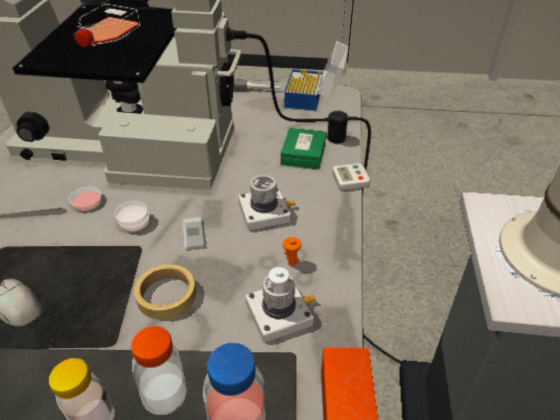

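View pics/top0.png

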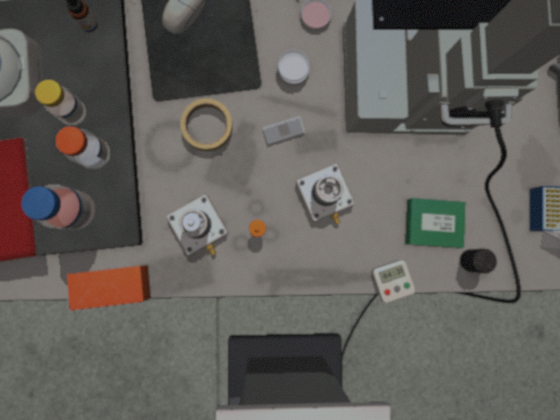

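Candidates: a white filter in a coupler at side (278,285) / top (195,223); an orange look-alike standing loose at side (292,250) / top (258,229); the empty coupler at side (263,190) / top (329,188). I choose the one at top (195,223). Next is a close crop and the bottle heights.

```bash
python3 - <<'E'
from h import *
p,d=robot.snapshot('top'); q,_=robot.snapshot('side')
a=cv2.resize(p[175:275,145:295],(600,400),interpolation=3);b=cv2.resize(q[240:350,220:340],(436,400),interpolation=3)
save('crop1',cv2.resize(np.hstack([a,b]),(800,309)))
v,u=np.mgrid[0:420,0:560]; K,D,A,o=campose('top')
n=cv2.undistortPoints(np.dstack([u,v]).reshape(-1,1,2).astype(float),K,D)[:,0]
P=o+(np.c_[n,np.ones(len(n))]*d.reshape(-1,1))@A.T; P=P[d.ravel()>0]
for lo,hi in [(.3,.45),(.45,.7)]:
    m=(P[:,1]>lo)&(P[:,1]<hi)&(P[:,0]<.75)&(P[:,0]>.2); print(lo,P[m][:,2].max(),P[m][P[m][:,2].argmax()])
for zl,zh in [(.088,.106),(.068,.080)]:
    m=(abs(P[:,0]-.485)<.045)&(abs(P[:,1]-.184)<.045)&(P[:,2]>zl)&(P[:,2]<zh); print(zl,m.sum(),P[m].mean(0),P[m].min(0),P[m].max(0))
E
```

```text
0.3 0.1988189455421815 [0.52627068 0.40509369 0.19881895]
0.45 0.15003968785252975 [0.74368075 0.48159545 0.15003969]
0.088 267 [0.4832173  0.18553149 0.09575437] [0.46823665 0.17121872 0.08949852] [0.49842672 0.20009638 0.10339658]
0.068 306 [0.48248238 0.18497039 0.07423199] [0.45897837 0.16216674 0.06811876] [0.5070658  0.210138   0.07955396]
```

View pics/crop1.png

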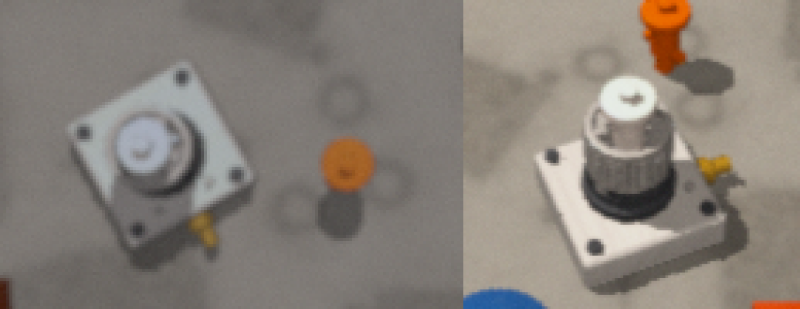

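The white cartridge sits in the chosen coupler (crop about (145,145)) and the orange one stands outside it. The sleeve axis is at about (0.483, 0.1855). Moving above it.

Emit:
{"method": "drive_tool", "body": {"increments": [{"tx":-38,"ty":-31},{"tx":-38,"ty":-31},{"tx":-38,"ty":-31},{"tx":-38,"ty":-31},{"tx":-38,"ty":-31},{"tx":-38,"ty":-31},{"tx":-38,"ty":-31},{"tx":-38,"ty":-31}]}}

```text
$.increments[0]: bad value
```

Emit:
{"method": "drive_tool", "body": {"increments": [{"tx":-38,"ty":-31,"tz":0,"ax":0,"ay":0,"az":0,"gripper":91.8},{"tx":-38,"ty":-31,"tz":0,"ax":0,"ay":0,"az":0,"gripper":91.8},{"tx":-38,"ty":-31,"tz":0,"ax":0,"ay":0,"az":0,"gripper":91.8},{"tx":-38,"ty":-31,"tz":0,"ax":0,"ay":0,"az":0,"gripper":91.8},{"tx":-38,"ty":-31,"tz":0,"ax":0,"ay":0,"az":0,"gripper":91.8},{"tx":-38,"ty":-31,"tz":0,"ax":0,"ay":0,"az":0,"gripper":91.8},{"tx":-38,"ty":-31,"tz":0,"ax":0,"ay":0,"az":0,"gripper":91.8},{"tx":-38,"ty":-31,"tz":0,"ax":0,"ay":0,"az":0,"gripper":91.8}]}}

```text
time: 1.3
ee_pos: [0.395, 0.3133, 0.2253]
eef_rot: [-0.373, -3.116, -0.012]
force: [0.9, 0.4, -0.3]
gripper_width: 1.002
```

Emit:
{"method": "drive_tool", "body": {"increments": [{"tx":-33,"ty":-29,"tz":0,"ax":0,"ay":0,"az":0,"gripper":91.8},{"tx":-33,"ty":-29,"tz":10,"ax":0,"ay":0,"az":0,"gripper":91.8},{"tx":-32,"ty":-28,"tz":15,"ax":0,"ay":0,"az":0,"gripper":91.8},{"tx":-25,"ty":-25,"tz":15,"ax":0,"ay":0,"az":0,"gripper":91.8},{"tx":0,"ty":0,"tz":15,"ax":0,"ay":0,"az":0,"gripper":91.8},{"tx":0,"ty":0,"tz":0,"ax":0,"ay":0,"az":0,"gripper":91.8}]}}

```text
time: 1.9
ee_pos: [0.4981, 0.1621, 0.1705]
eef_rot: [0.394, 3.111, 0.013]
force: [-0.4, 0.3, -0.5]
gripper_width: 0.999
```

```bash
cat > look.py <<'E'
from h import *
import sys
st=robot.read_state(); p,d=robot.snapshot('wrist'); save(sys.argv[1],p)
K,D,A,o=campose('wrist',st); v,u=np.mgrid[0:420,0:560]
n=cv2.undistortPoints(np.dstack([u,v]).reshape(-1,1,2).astype(float),K,D)[:,0]
P=o+(np.c_[n,np.ones(len(n))]*d.reshape(-1,1))@A.T; P=P[d.ravel()>0]
for zl,zh in [(.086,.092),(.093,.098),(.071,.079)]:
    m=(abs(P[:,0]-.483)<.04)&(abs(P[:,1]-.185)<.04)&(P[:,2]>zl)&(P[:,2]<zh); 
    if m.sum(): print(zl,m.sum(),P[m].mean(0).round(4),P[m].min(0).round(4),P[m].max(0).round(4))
Rt=R.from_rotvec(st['eef_rot']).as_matrix(); print(Rt.round(3),st['ee_pos'],st['joints'].round(2),st['time'])
for r in robot.place_of('sleeve_grip','wrist')[:2]+robot.place_of('spare_sleeve_mark','wrist')[:2]:
    U=[r['location'][0]*560,r['location'][1]*420]; w=at_z('wrist',*U,.066,st); print(r['conf'],U,w,'tool',(Rt.T@(w-st['ee_pos'])).round(4))
E
python3 look.py w1
```

```text
0.086 23 [0.47   0.1873 0.0903] [0.4677 0.1751 0.0887] [0.477  0.1998 0.0918]
0.093 923 [0.482  0.1889 0.0952] [0.4676 0.174  0.093 ] [0.4976 0.204  0.0979]
0.071 904 [0.477  0.1891 0.0745] [0.4589 0.1656 0.0711] [0.5064 0.213  0.0775]
[[-0.968  0.25   0.007]
 [ 0.25   0.968  0.007]
 [-0.005  0.009 -1.   ]] [0.49812927 0.16214074 0.17046593] [-0.2   0.31 -0.2   1.93  0.07  0.89  0.89] 1.9
0.98 [308.728, 186.102] [0.48632898 0.19211861 0.066     ] tool [0.0194 0.0251 0.1046]
```

View pics/w1.png

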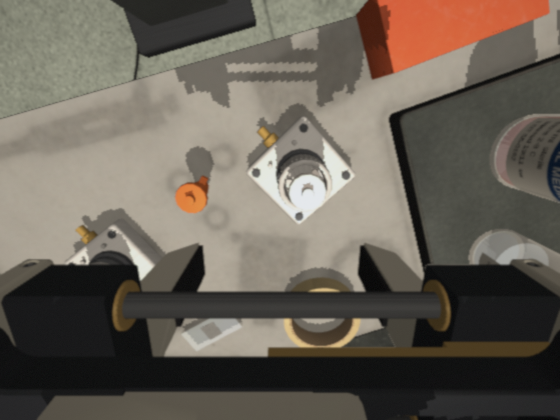

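Wrist view: chosen coupler with the white filter at (305,185); orange look-alike (192,197); empty coupler at lower left (110,265). I centre over the sleeve, then check where the rib is.

Emit:
{"method": "drive_tool", "body": {"increments": [{"tx":11,"ty":11,"tz":0,"ax":0,"ay":0,"az":0,"gripper":91.8},{"tx":8,"ty":8,"tz":5,"ax":0,"ay":0,"az":0,"gripper":91.8},{"tx":0,"ty":0,"tz":5,"ax":0,"ay":0,"az":0,"gripper":91.8}]}}

```text
time: 2.35
ee_pos: [0.4859, 0.1923, 0.1659]
eef_rot: [0.381, 3.103, 0.022]
force: [0.9, 0.2, -0.1]
gripper_width: 0.998
```

```bash
python3 look.py w2; python3 - <<'E'
from h import *
p=cv2.imread('pics/w2.png'); cv2.imwrite('pics/w2c.png',cv2.resize(p[110:300,180:420],(758,600),interpolation=3))
E
```

```text
0.086 32 [0.4714 0.1932 0.0905] [0.4676 0.1781 0.089 ] [0.4841 0.2042 0.0918]
0.093 895 [0.4819 0.1892 0.0952] [0.4675 0.1743 0.0931] [0.4974 0.2041 0.0979]
0.071 849 [0.4751 0.1898 0.0744] [0.4589 0.1644 0.071 ] [0.507  0.2128 0.077 ]
[[-0.97   0.242  0.016]
 [ 0.242  0.97   0.012]
 [-0.013  0.016 -1.   ]] [0.48592847 0.19228112 0.16590667] [-0.25  0.31 -0.21  1.95  0.08  0.87  0.83] 2.35
0.83 [276.976, 202.482] [0.48149471 0.19121787 0.066     ] tool [ 0.0053 -0.0037  0.0998]
```

View pics/w2c.png

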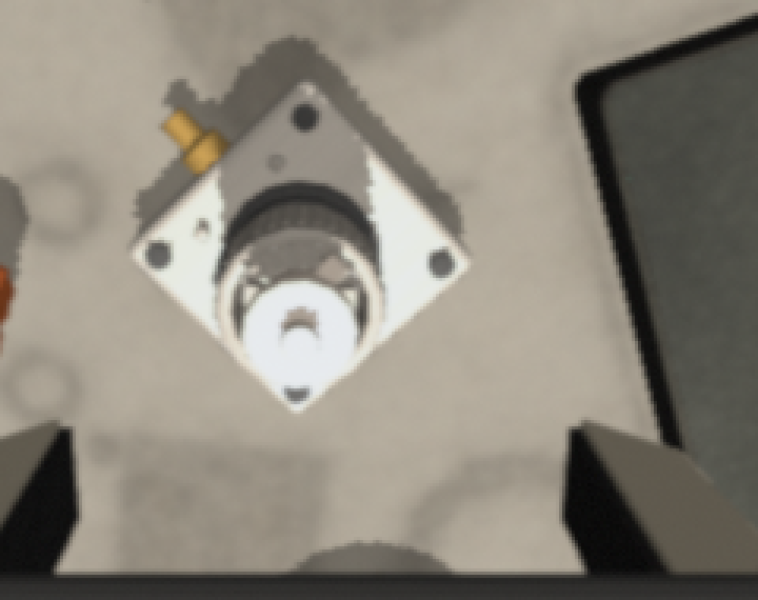

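```bash
python3 - <<'E'
from h import *
st=robot.read_state()
for c,ctr in [('wrist',(.4826,.189)),('top',(.483,.1855)),('side',None)]:
    p,d=robot.snapshot(c); K,D,A,o=campose(c,st); v,u=np.mgrid[0:420,0:560]
    n=cv2.undistortPoints(np.dstack([u,v]).reshape(-1,1,2).astype(float),K,D)[:,0]
    P=o+(np.c_[n,np.ones(len(n))]*d.reshape(-1,1))@A.T
    if c=='side': ctr=(.4835,.187)
    q=P[:,:2]-ctr; r=np.hypot(*q.T); a=np.degrees(np.arctan2(q[:,1],q[:,0]))%360
    m=(r<.029)&(r>.018)&(P[:,2]>.05)&(P[:,2]<.078)
    print(c,[(k*15,int((m&(a//15==k)).sum()),round(1e3*np.percentile(r[m&(a//15==k)],90),1)) for k in range(24) if (m&(a//15==k)).sum()>2])
    for x in robot.place_of('spare_sleeve_mark',c)[:3]: print(x)
E
```

```text
wrist [(0, 5, np.float64(23.8)), (15, 12, np.float64(23.6)), (30, 25, np.float64(23.3)), (45, 45, np.float64(22.9)), (60, 49, np.float64(23.2)), (75, 42, np.float64(23.6)), (90, 46, np.float64(24.2)), (105, 56, np.float64(24.2)), (120, 61, np.float64(24.2)), (135, 76, np.float64(24.0)), (150, 77, np.float64(23.9)), (165, 80, np.float64(23.9)), (180, 80, np.float64(23.9)), (195, 63, np.float64(23.4)), (210, 59, np.float64(23.9)), (225, 73, np.float64(25.8)), (240, 41, np.float64(24.0)), (255, 49, np.float64(23.4)), (270, 48, np.float64(22.9)), (285, 28, np.float64(23.1)), (300, 12, np.float64(23.1)), (315, 5, np.float64(23.5))]
top []
{'location': [0.6021, 0.4757], 'conf': 0.77}
side [(0, 14, np.float64(25.1)), (15, 25, np.float64(26.1)), (30, 31, np.float64(26.2)), (45, 50, np.float64(27.2)), (60, 52, np.float64(27.1)), (75, 58, np.float64(27.4)), (90, 62, np.float64(27.2)), (105, 54, np.float64(26.5)), (120, 56, np.float64(26.8)), (135, 40, np.float64(26.2)), (150, 32, np.float64(25.7)), (165, 21, np.float64(24.9)), (180, 15, np.float64(23.7)), (195, 9, np.float64(22.0)), (210, 6, np.float64(21.3)), (330, 9, np.float64(22.4)), (345, 13, np.float64(23.7))]
```

The depth shows the index rib at about 225–240°, so I turn the jaws about 20° counter-clockwise away from it, level the tool and centre it.

Emit:
{"method": "drive_tool", "body": {"increments": [{"tx":2.4,"ty":-4,"tz":0,"ax":0.9,"ay":0.7,"az":-8,"gripper":91.8},{"tx":0,"ty":0,"tz":0,"ax":0,"ay":0,"az":-8,"gripper":91.8},{"tx":0,"ty":0,"tz":0,"ax":0,"ay":0,"az":-6,"gripper":91.8},{"tx":0,"ty":0,"tz":0,"ax":0,"ay":0,"az":0,"gripper":91.8}]}}

```text
time: 3.2
ee_pos: [0.4842, 0.1846, 0.1655]
eef_rot: [-0.23, 3.133, -0.006]
force: [0.8, -0.3, 0.3]
gripper_width: 1.003
```

```bash
cat > off.py <<'E'
from h import *
st=robot.read_state(); M=R.from_rotvec(st['eef_rot']).as_matrix(); e=M.T@(np.array([.4826,.189,.047])-st['ee_pos'])
z=M.T@[0,0,-1]; print('tool mm',(e*1e3).round(1),'ax,ay deg',np.degrees([-z[1],z[0]]).round(2),'jaw deg',np.degrees(np.arctan2(M[1,1],M[0,1])).round(1),st['ee_pos'],st['joints'].round(2),st['force'].round(1),st['gripper_width'],st['time'])
E
python3 off.py
```

```text
tool mm [  1.    5.  118.5] ax,ay deg [-0.2 -0. ] jaw deg 98.4 [0.48424419 0.18457792 0.16548923] [-0.18  0.32 -0.28  1.94  0.12  0.89  1.2 ] [ 0.8 -0.3  0.3] 1.0030735981847958 3.2
```

Emit:
{"method": "drive_tool", "body": {"increments": [{"tx":1,"ty":4,"tz":20,"ax":0,"ay":0,"az":0,"gripper":91.8},{"tx":0,"ty":0,"tz":20,"ax":0,"ay":0,"az":0,"gripper":91.8},{"tx":0,"ty":0,"tz":15,"ax":0,"ay":0,"az":0,"gripper":91.8},{"tx":0,"ty":0,"tz":0,"ax":0,"ay":0,"az":0,"gripper":91.8}]}}

```text
time: 3.6
ee_pos: [0.4846, 0.1877, 0.1101]
eef_rot: [-0.207, 3.131, -0.004]
force: [-0.9, -0.4, -0.4]
gripper_width: 0.997
```

```bash
python3 off.py
```

```text
tool mm [ 2.   1.8 63. ] ax,ay deg [-0.17  0.19] jaw deg 97.6 [0.48457085 0.18768772 0.11005018] [-0.21  0.4  -0.26  1.98  0.15  0.77  1.15] [-0.9 -0.4 -0.4] 0.9967124737301591 3.6
```

Emit:
{"method": "drive_tool", "body": {"increments": [{"tx":2,"ty":2,"tz":20,"ax":0,"ay":0,"az":0,"gripper":91.8},{"tx":0,"ty":0,"tz":20,"ax":0,"ay":0,"az":0,"gripper":80},{"tx":0,"ty":0,"tz":18,"ax":0,"ay":0,"az":0,"gripper":70},{"tx":0,"ty":0,"tz":3,"ax":0,"ay":0,"az":0,"gripper":60},{"tx":0,"ty":0,"tz":0,"ax":0,"ay":0,"az":0,"gripper":58}]}}

```text
time: 4.1
ee_pos: [0.486, 0.1898, 0.051]
eef_rot: [-0.189, 3.127, -0.003]
force: [-0.3, -0.0, 0.1]
gripper_width: 0.699
```

```bash
python3 off.py
```

```text
tool mm [ 3.5 -0.4  4. ] ax,ay deg [-0.13  0.5 ] jaw deg 96.9 [0.48598259 0.18984868 0.05100797] [-0.24  0.5  -0.23  2.01  0.19  0.65  1.1 ] [-0.3 -0.   0.1] 0.6987573521784938 4.1
```

Emit:
{"method": "drive_tool", "body": {"increments": [{"tx":3.5,"ty":0,"tz":2,"ax":0,"ay":0.5,"az":0,"gripper":60},{"tx":0.5,"ty":0,"tz":1,"ax":0,"ay":0,"az":0,"gripper":55},{"tx":0,"ty":0,"tz":0,"ax":0,"ay":0,"az":0,"gripper":50}]}}

```text
time: 4.4
ee_pos: [0.4836, 0.1899, 0.0505]
eef_rot: [-0.187, 3.133, -0.002]
force: [-0.0, -0.4, -0.0]
gripper_width: 0.561
```

```bash
python3 off.py
```

```text
tool mm [ 1.1 -0.8  3.5] ax,ay deg [-0.09  0.18] jaw deg 96.8 [0.4836068  0.18993727 0.05050973] [-0.24  0.5  -0.23  2.01  0.19  0.65  1.1 ] [-0.  -0.4 -0. ] 0.5606677718859375 4.4
```

Emit:
{"method": "drive_tool", "body": {"increments": [{"tx":1.5,"ty":-0.8,"tz":5,"ax":0,"ay":0,"az":0,"gripper":50},{"tx":0,"ty":0,"tz":1,"ax":0,"ay":0,"az":0,"gripper":40},{"tx":0,"ty":0,"tz":0,"ax":0,"ay":0,"az":0,"gripper":40},{"tx":0,"ty":0,"tz":0,"ax":0,"ay":0,"az":0,"gripper":40}], "newtons": 40}}

```text
time: 4.8
ee_pos: [0.4827, 0.1886, 0.0453]
eef_rot: [-0.185, 3.131, -0.002]
force: [-0.3, -0.0, 1.3]
gripper_width: 0.51
```

```bash
python3 off.py
```

```text
tool mm [ 0.1  0.4 -1.7] ax,ay deg [-0.1   0.26] jaw deg 96.8 [0.48272178 0.18856654 0.04532644] [-0.24  0.51 -0.23  2.01  0.19  0.64  1.09] [-0.3 -0.   1.3] 0.5095490289432707 4.8
```

Emit:
{"method": "drive_tool", "body": {"increments": [{"tx":0,"ty":0,"tz":-4,"ax":0,"ay":0,"az":0,"gripper":40},{"tx":0,"ty":0,"tz":-4,"ax":0,"ay":0,"az":0,"gripper":40},{"tx":0,"ty":0,"tz":-3,"ax":0,"ay":0,"az":0,"gripper":40},{"tx":0,"ty":0,"tz":0,"ax":0,"ay":0,"az":0,"gripper":40}]}}

```text
time: 5.2
ee_pos: [0.4826, 0.1885, 0.0556]
eef_rot: [-0.185, 3.132, -0.001]
force: [1.5, -0.2, -7.3]
gripper_width: 0.51
```

```bash
python3 off.py
```

```text
tool mm [-0.   0.5  8.6] ax,ay deg [-0.07  0.24] jaw deg 96.8 [0.4825962  0.18851366 0.05558747] [-0.23  0.49 -0.24  2.01  0.19  0.66  1.1 ] [ 1.5 -0.2 -7.3] 0.5104758733269062 5.2
```

The sleeve is up about 10 mm with a 7 N pull, which fits the spring. Turning clockwise.

Emit:
{"method": "drive_tool", "body": {"increments": [{"tx":0,"ty":0,"tz":0,"ax":0,"ay":0,"az":7,"gripper":40},{"tx":0,"ty":0,"tz":0,"ax":0,"ay":0,"az":7,"gripper":40},{"tx":0,"ty":0,"tz":0,"ax":0,"ay":0,"az":7,"gripper":40},{"tx":0,"ty":0,"tz":0,"ax":0,"ay":0,"az":0,"gripper":40}]}}

```text
time: 5.6
ee_pos: [0.4827, 0.1889, 0.055]
eef_rot: [0.408, 3.11, 0.001]
force: [2.1, 0.4, -7.0]
gripper_width: 0.506
```

```bash
python3 off.py
```

```text
tool mm [0.2 0.1 8. ] ax,ay deg [0.09 0.25] jaw deg 75.1 [0.48271024 0.18886256 0.05500531] [-0.31  0.48 -0.14  2.01  0.11  0.65  0.79] [ 2.1  0.4 -7. ] 0.5056865436660503 5.6
```

Emit:
{"method": "drive_tool", "body": {"increments": [{"tx":0,"ty":0,"tz":-0.5,"ax":0,"ay":0,"az":7,"gripper":40},{"tx":0,"ty":0,"tz":0,"ax":0,"ay":0,"az":7,"gripper":40},{"tx":0,"ty":0,"tz":0,"ax":0,"ay":0,"az":7,"gripper":40},{"tx":0,"ty":0,"tz":0,"ax":0,"ay":0,"az":7,"gripper":40},{"tx":0,"ty":0,"tz":0,"ax":0,"ay":0,"az":0,"gripper":40}]}}

```text
time: 6.1
ee_pos: [0.483, 0.1892, 0.0549]
eef_rot: [1.147, 2.92, 0.004]
force: [2.2, 0.4, -7.2]
gripper_width: 0.507
```

```bash
python3 off.py; python3 -c "from h import *; print(robot.read_state()['moment'])"
```

```text
tool mm [ 0.2 -0.5  7.9] ax,ay deg [0.22 0.21] jaw deg 47.1 [0.48299657 0.18922954 0.05489786] [-0.41  0.48 -0.02  2.02  0.02  0.64  0.38] [ 2.2  0.4 -7.2] 0.5066935250120268 6.1
[-0.05097748 -0.59763027 -0.055504  ]
```

Turned about 50°. Now small steps towards the stop, watching the moment.

Emit:
{"method": "drive_tool", "body": {"increments": [{"tx":0,"ty":0,"tz":0,"ax":0,"ay":0,"az":4,"gripper":40},{"tx":0,"ty":0,"tz":0,"ax":0,"ay":0,"az":4,"gripper":40},{"tx":0,"ty":0,"tz":0,"ax":0,"ay":0,"az":4,"gripper":40}]}}

```text
time: 6.4
ee_pos: [0.4827, 0.1897, 0.0546]
eef_rot: [1.421, 2.796, 0.003]
force: [0.8, 1.9, -7.4]
gripper_width: 0.509
```

```bash
python3 off.py; python3 -c "from h import *; print(robot.read_state()['moment'])"
```

```text
tool mm [-0.5 -0.5  7.6] ax,ay deg [0.23 0.2 ] jaw deg 36.1 [0.48271034 0.1897021  0.05456103] [-0.45  0.48  0.03  2.02 -0.02  0.64  0.22] [ 0.8  1.9 -7.4] 0.5093519916060647 6.4
[ 0.41209145 -0.09354606  1.82713538]
```

The moment has risen to 1.8 N m after 60.7° of turn, so it is at the stop. Lower it while held, then release.

Emit:
{"method": "drive_tool", "body": {"increments": [{"tx":0,"ty":0,"tz":4,"ax":0,"ay":0,"az":0,"gripper":40},{"tx":0,"ty":0,"tz":4,"ax":0,"ay":0,"az":0,"gripper":40},{"tx":0,"ty":0,"tz":1,"ax":0,"ay":0,"az":0,"gripper":40}]}}

```text
time: 6.7
ee_pos: [0.4827, 0.1898, 0.0453]
eef_rot: [1.392, 2.81, 0.001]
force: [-0.5, -1.3, 6.9]
gripper_width: 0.51
```

```bash
python3 off.py
```

```text
tool mm [-0.6 -0.6 -1.7] ax,ay deg [0.19 0.3 ] jaw deg 37.3 [0.48270591 0.18982536 0.04531704] [-0.45  0.5   0.02  2.02 -0.01  0.62  0.23] [-0.5 -1.3  6.9] 0.5097697126595941 6.7
```

It is back at the gripping height (0.0453) and resting on its base. Open and retreat upward.

Emit:
{"method": "drive_tool", "body": {"increments": [{"tx":0,"ty":0,"tz":0,"ax":0,"ay":0,"az":0,"gripper":70},{"tx":0,"ty":0,"tz":0,"ax":0,"ay":0,"az":0,"gripper":75},{"tx":0,"ty":0,"tz":0,"ax":0,"ay":0,"az":0,"gripper":75},{"tx":0,"ty":0,"tz":-20,"ax":0,"ay":0,"az":0,"gripper":75},{"tx":0,"ty":0,"tz":-30,"ax":0,"ay":0,"az":0,"gripper":75},{"tx":0,"ty":0,"tz":-30,"ax":0,"ay":0,"az":0,"gripper":75},{"tx":0,"ty":0,"tz":-30,"ax":0,"ay":0,"az":0,"gripper":75},{"tx":0,"ty":0,"tz":-10,"ax":0,"ay":0,"az":0,"gripper":75}]}}

```text
time: 7.5
ee_pos: [0.4803, 0.1892, 0.1688]
eef_rot: [-1.405, -2.809, 0.001]
force: [0.7, 1.0, -0.0]
gripper_width: 0.817
```

```bash
python3 look.py w3; python3 - <<'E'
from h import *
st=robot.read_state(); p,d=robot.snapshot('wrist'); q,_=robot.snapshot('side'); K,D,A,o=campose('wrist',st); v,u=np.mgrid[0:420,0:560]
n=cv2.undistortPoints(np.dstack([u,v]).reshape(-1,1,2).astype(float),K,D)[:,0]
P=o+(np.c_[n,np.ones(len(n))]*d.reshape(-1,1))@A.T
g=P[:,:2]-(.4826,.189); r=np.hypot(*g.T); a=np.degrees(np.arctan2(g[:,1],g[:,0]))%360
m=(r<.029)&(r>.018)&(P[:,2]>.05)&(P[:,2]<.082)
print([(k*15,int((m&(a//15==k)).sum()),float(round(1e3*np.percentile(r[m&(a//15==k)],90),1)),float(P[m&(a//15==k),2].max().round(4))) for k in range(24) if (m&(a//15==k)).sum()>2])
w=cv2.resize(p[60:340,180:480],(430,400),interpolation=3);b=cv2.resize(q[240:340,230:320],(360,400),interpolation=3)
save('end',np.hstack([w,b]))
E
```

```text
0.086 30 [0.4745 0.1985 0.0905] [0.468  0.186  0.0886] [0.4895 0.2041 0.0916]
0.093 862 [0.4826 0.1898 0.0952] [0.468 0.174 0.093] [0.498  0.2041 0.0979]
0.071 804 [0.4785 0.1954 0.0745] [0.4578 0.1653 0.071 ] [0.5067 0.2127 0.0771]
[[-0.6    0.8   -0.   ]
 [ 0.8    0.6   -0.   ]
 [ 0.    -0.001 -1.   ]] [0.48027099 0.1892345  0.16876157] [-0.45  0.3   0.03  1.95 -0.01  0.89  0.23] 7.5
0.63 [286.888, 210.42] [0.48628352 0.1894064  0.066     ] tool [-0.0035  0.005   0.1028]
[(0, 32, 23.6, 0.0761), (15, 57, 23.4, 0.0763), (30, 48, 23.7, 0.0761), (45, 49, 24.5, 0.0765), (60, 46, 24.2, 0.076), (75, 67, 24.3, 0.0763), (90, 72, 23.9, 0.0763), (105, 82, 24.0, 0.0761), (120, 77, 23.8, 0.0766), (135, 78, 23.6, 0.0763), (150, 67, 23.5, 0.0765), (165, 82, 25.0, 0.0765), (180, 46, 24.7, 0.0765), (195, 42, 23.5, 0.0759), (210, 37, 22.9, 0.0771), (225, 50, 22.4, 0.0761), (240, 37, 22.6, 0.0764), (255, 22, 23.0, 0.0764), (270, 9, 23.2, 0.0761), (330, 6, 24.2, 0.0755), (345, 18, 23.7, 0.0762)]
```

View pics/end.png

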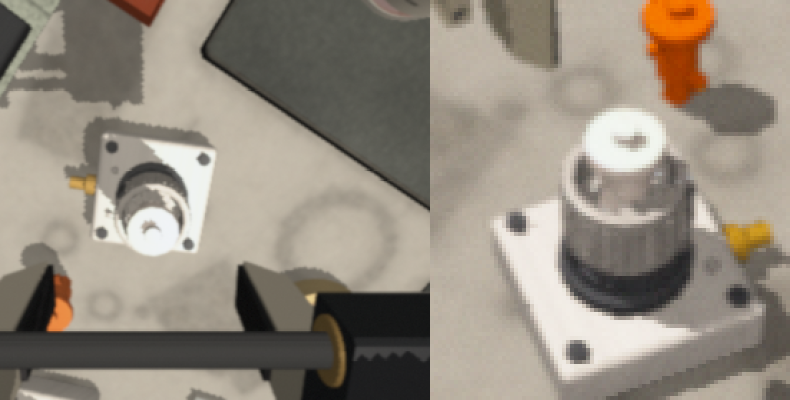

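The picture shows the filter upright in the coupler (left panel (153,230), right panel (625,140)). The rim is back at 76 mm and the rib has moved from about 230° to about 175°. The gripper is clear, so I am handing in.

```bash
python3 -c "from h import *; print(robot.sign_off())"
```

```text
the job is handed in; nothing more can be done
None
```

The sleeve round the white filter is locked as far as my last checks show, and I have handed the job in; the hand-in gives no verdict.

**What I did:** I gripped the sleeve clear of its index rib and pulled it up about 10 mm. I turned it clockwise about 60° until the moment rose to 1.8 N m at the stop. Then I lowered it while held, let go and raised the gripper straight up. The clock stood at about 7.5 s.

**Last checks:**
- **Sleeve:** its rim is back at 76 mm, so it is fully down. The rib moved clockwise from about 230° to about 175°. That is only good to about 15°, but it fits the gripper's measured turn of about 60°. The sleeve also dropped fully, which it does only near the locked stop.
- **Filter:** its disc is at the same height as before (95 mm), and it stands upright on the axis.
- **Gripper:** it is well clear above the coupler and the force reading is near zero.
- **Empty coupler:** the arm never went near it. I did not measure its mark again at the end.

**Disagreement:** the top camera put the sleeve axis about 3.5 mm away in y from where the wrist camera put it. I used the wrist value, and the grip closed evenly on it.

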